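Fetch the jar from behind the bottles on to the balance

ROBOT

A 6-joint arm with a two-finger parallel gripper is mounted at the origin on the work surface. World frame = base frame: x ahead of the robot, y to its left, z up, the work surface at z = 0. Lengths are in m, angles in rad, forces in N, time in s.
With the tool pointing down it reaches from about 0.275 to 0.75 m from the base axis. Payload 10.2 kg.
Tool frame: the origin (TCP) lies midway between the tips of the shut fingers; the grasp point (between the pads) lies 19 mm behind it (env.hold_point_z is the distance from the TCP to the grasp point, in m); x points along the fingers, z is the direction in which the jaws open and shut, and the axes are right-handed (so a half turn about x gives the same grasp; the last joint's range is limited). The gripper opens to 85 mm and grips with 20 to 120 N. Pads are 22 mm wide; open, the fingers measure 114 mm over their backs; the gripper's body (76 mm by 85 mm) begins 54 mm behind the grasp point. The pads swing forward as they close: fully open they stand 13 mm farther back than shut.
Start: joints at [0.946, 0.313, 1.498, -0, 1.331, -0.223], TCP at [0.205, 0.483, 0.231] pointing down, gripper open.
Joint ranges: [-2.94, 2.94], [-0.97, 2.17], [0.19, 2.56], [-1.23, 4.37], [0.02, 3.11], [-2.88, 2.88]. Speed limits (rad/s): [2.39, 2.39, 3.01, 3.14, 3.14, 3.14].

INTERFACE

Orientations are given as a unit quaternion [x, y, z, w].
In Python, from bench import env, kinematics, monitor, eyes, job gives the robot as it stands. The module is installed in compiled form; this text tells all that it offers. Calls block until the motion is done:
- env.reach(position, orientation): joint-space move of the TCP to a pose.
- env.movel(position, velocity=0.15, frame=None, guard=None): straight line of the TCP; frame=None keeps the orientation; velocity is the mean speed in m/s. With guard (N) it stops when the force on the tool has changed by that much, and returns True; else False.
- env.set_joints(angles): joint-space move.
- env.release() and env.close_gripper(effort=None): open the fingers fully, or close them until they stop; effort is the grip in N (None keeps the last).
- env.hold(seconds).
- kinematics.ik(position, orientation): joint angles nearest the present ones, or None.
- monitor.sense(): the state.
- eyes.grab_frame(name): name is "scene" or "side" or "wrist"; returns a dict with "frame" (480x640x3 uint8, red, green, blue), "mtx" (3x3 intrinsics, pixels), "view" (4x4, takes a point from world to camera coordinates). Camera axes: x right, y down, z forward; pixel columns grow to the right and rows downward; lengths in m; the calibration is good to about 2 mm. A picture is of the moment at which its call begins. There is no depth.
A pose or a line that the arm cannot do raises env.MotionError and nothing moves.
- job.hand_in(): hands the job in, once; it reports no verdict.
The state is a dict: "clock": time; "joints": joint angles; "qvel": joint speeds; "joint_efforts": joint torques, N m; "position": TCP position; "ee_rot": TCP orientation; "contact_force": force on the tool from outside, world axes, zero at the start; "ft_torque": the same for the moment, N m; "finger_gap": opening from 0.0 (shut) to 1.0 (fully open).
Only numpy, scipy, OpenCV 4.12 (cv2) and the standard library are available. Lean on these libraries where they do the work, as an engineer would, in place of code of your own. Each camera call takes 0.05 s, during which the arm holds its last target.

TASK

The squat jar at the back of the grey chemical tray is to be weighed. First clear all three containers standing in front of it (round bottle, square bottle, flask) on to the empty steel tray, leaving the jar where it is until they are; then stand the jar in the middle of the balance pan, and only after that put each of the three back upright on the very spot where it stood at the start. Do not tip any of them over and do not disturb the tip box, the beaker or the tube rack.

Things in the scene. Friction and masses are not known exactly. Their poses are not given: they have to be found in the camera images.
- round_bottle_mid (a point): Tallest container: round white plastic bottle, body 50 mm across up to 84 mm, 130 mm high in all. Black round cap 34 mm across and 26 mm high at the very top, over a neck 28 mm across and 10 mm high; grip it by the cap from above. This point is on its upright axis, half-way up; z up. Mass about 0.18 kg (varies).
- square_bottle_mid (a point): Square white plastic bottle, body 48 by 48 mm up to 66 mm, 110 mm high in all. Black round cap 34 mm across and 26 mm high at the very top, over a neck 28 mm across and 10 mm high; grip it by the cap from above. This point is on its upright axis, half-way up; z up. Mass about 0.18 kg (varies).
- flask_mid (a point): Conical amber glass flask, 64 mm across at the foot, narrowing to its neck at 78 mm, 120 mm high in all. Black round cap 34 mm across and 26 mm high at the very top, over a neck 28 mm across and 16 mm high; grip it by the cap from above. This point is on its upright axis, half-way up; z up. Mass about 0.18 kg (varies).
- jar_mid (a point): Squat round amber glass jar with a flat black lid, 52 mm across all the way up and 50 mm high, standing behind (on the far, +x side of) the row of three. This point is at its centre, half-way up; z up. Mass about 0.14 kg (varies).
- pan_top (a point): Centre of the upper face of the balance's round steel pan, 110 mm across, 5 mm thick, flat, without a rim. The balance is a white box 210 by 170 mm, 45 mm high; the pan's face is 55 mm above the bench, and the point lies 30 mm behind the box's centre. Fixed to the bench; the pan does not give.
- chem_tray: Grey plastic tray on which the three containers (in a row along its y, about 80 mm apart and 36 mm in front of its middle, in any order) and the jar (about 31 mm behind its middle) stand. 200 mm (x) by 260 mm (y), wall 4 mm, rim 16 mm high; its floor, on which things stand, is 4 mm above the bench. Origin: centre of its underside on the bench. Fixed.
- side_tray: Empty steel tray, 220 by 220 mm, wall 4 mm, rim 12 mm high; its floor is 4 mm above the bench. Origin: centre of its underside on the bench; x and y along its sides. On one side of the chemical tray, with the balance on the other. Fixed.
- tip_box: Bystander: green pipette tip box full of yellow tips, 85 by 120 mm, 57 mm high. Origin: centre of its underside. Loose; leave alone.
- beaker: Bystander: empty glass beaker, 68 mm across, 85 mm high. Origin: centre of its underside. Loose; leave alone.
- tube_rack: Bystander: blue tube rack with white-capped tubes, 60 by 140 mm, 70 mm high. Origin: centre of its underside. Loose; leave alone.

How it is judged:
By the outcome, as a careful person would: the job done as asked, in the order asked, and still so for the second after the job is handed in, with the robot touching nothing.
It also fails if it takes over 136 s, if anything falls off the work surface, if the arm or the gripper's body presses on something with over 40 N, if the wrist force passes 120 N, or if a joint passes its speed limit or range.

## Working session

There is one attempt and no reset: what is moved stays moved. The work goes in short steps, each a Python script; the robot and the scene stay as the last script left them, time stands still between calls to the robot, and variables do not carry over. Pictures are saved under pics/ and viewed, and the job is handed in when it is done.

```bash
mkdir -p pics && python3 - <<'E'
from bench import env, kinematics, monitor, eyes, job
import cv2,numpy as np
print(monitor.sense(), env.hold_point_z)
for n in ["scene","side","wrist"]:
    f=eyes.grab_frame(n); cv2.imwrite(f"pics/a_{n}.png",f["frame"][:,:,::-1]); np.savez(f"pics/a_{n}.npz",**f)
    print(n,f["mtx"].round(1).tolist(),f["view"].round(3).tolist())
E
```

```text
{'clock': 0.0, 'joints': array([ 9.45617411e-01,  3.13445379e-01,  1.49842927e+00,  3.62614672e-05,
        1.33095032e+00, -2.23386369e-01]), 'qvel': array([ 0.00033659, -0.00032175,  0.00113452, -0.00011417, -0.00073707,
        0.00066114]), 'joint_efforts': array([-1.33671970e-04, -4.12265897e+01, -2.59743100e+01, -1.96105088e-04,
        4.14988594e-03,  2.90797061e-05]), 'position': array([0.20516331, 0.48299202, 0.23074037]), 'ee_rot': array([-0.3903099 ,  0.59013145,  0.39002532,  0.58930747]), 'contact_force': array([ 0.59483688, -0.2416127 ,  0.14957651]), 'ft_torque': array([-0.04893599,  0.01987491,  0.05932156]), 'finger_gap': 1.000463885128755} 0.0187
scene [[567.7, 0.0, 314.9], [0.0, 567.7, 238.8], [0.0, 0.0, 1.0]] [[0.242, 0.97, 0.02, -0.138], [0.649, -0.147, -0.746, -0.331], [-0.721, 0.194, -0.665, 1.84], [0.0, 0.0, 0.0, 1.0]]
side [[531.9, 0.0, 316.0], [0.0, 531.9, 232.4], [0.0, 0.0, 1.0]] [[0.761, -0.648, 0.025, -0.468], [-0.335, -0.426, -0.841, 0.282], [0.555, 0.632, -0.541, 0.713], [0.0, 0.0, 0.0, 1.0]]
wrist [[353.9, 0.0, 319.7], [0.0, 353.9, 235.7], [0.0, 0.0, 1.0]] [[0.391, 0.921, -0.0, -0.525], [0.88, -0.373, 0.293, -0.039], [0.269, -0.115, -0.956, 0.379], [0.0, 0.0, 0.0, 1.0]]
```

View pics/a_scene.png

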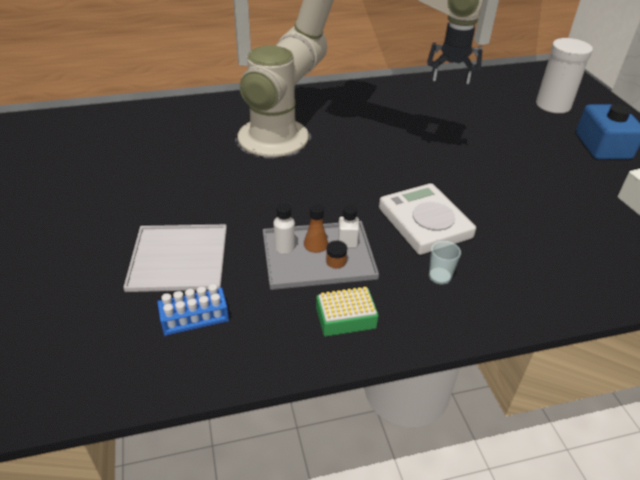

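View pics/a_side.png

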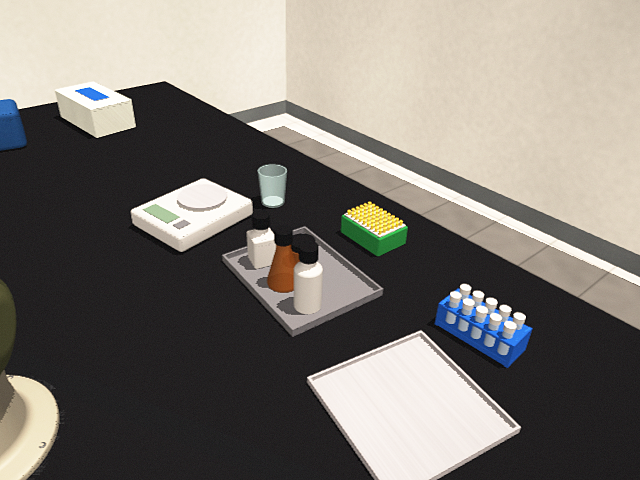

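View pics/a_wrist.png

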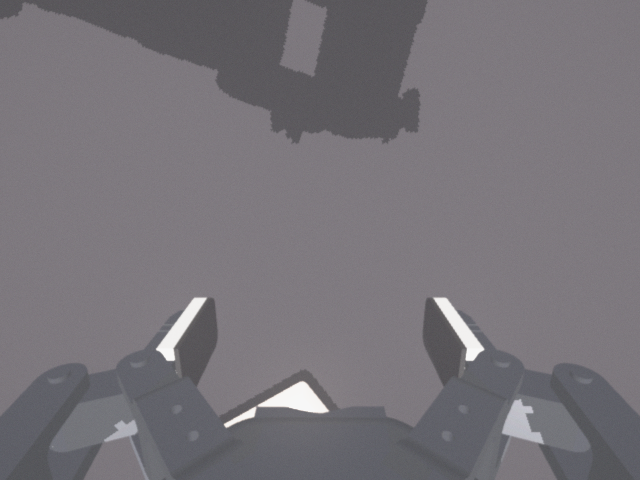

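The scene view shows the chemical tray around (320,255). The round bottle's cap is at (284,211), the flask's at (317,213), the square's at (350,214) and the jar at (337,253). The steel tray is at (178,257) and the balance pan at (434,216). The wrist view shows only bench. I'll get rough positions from the scene and side views, then go over the tray with the wrist camera.

```bash
cat > h.py <<'E'
import numpy as np,cv2
def ray(f,uv):
    K=f["mtx"];V=f["view"];R=V[:3,:3];t=V[:3,3]
    d=R.T@np.linalg.inv(K)@np.array([uv[0],uv[1],1.]);return -R.T@t,d/np.linalg.norm(d)
def onplane(f,uv,z):
    c,d=ray(f,uv);return c+d*(z-c[2])/d[2]
def tri(obs):
    A=np.zeros((3,3));b=np.zeros(3);L=[]
    for f,uv in obs:
        c,d=ray(f,uv);P=np.eye(3)-np.outer(d,d);A+=P;b+=P@c;L.append((c,d))
    p=np.linalg.solve(A,b);return p,[np.linalg.norm(np.cross(p-c,d))*1000 for c,d in L]
def proj(f,p):
    q=f["view"]@np.append(p,1);u=f["mtx"]@q[:3];return u[:2]/u[2]
E
python3 - <<'E'
from h import *
s=dict(np.load("pics/a_scene.npz"));d=dict(np.load("pics/a_side.npz"))
np.set_printoptions(precision=3,suppress=True)
for n,a,b in [("round",(284,211),(306,243)),("flask",(317,213),(285,236)),("sq",(350,214),(261,217)),("pan",(434,216),(202,196))]:
    print(n,*tri([(s,a),(d,b)]))
for n,a,z in [("jar",(337,247),.052)]: print(n,onplane(s,a,z))
for uv in [(265,229),(366,223),(376,280),(270,284)]: print("ct",onplane(s,uv,.016))
for uv in [(140,227),(227,226),(224,289),(127,289)]: print("st",onplane(s,uv,.012))
for uv in [(434,252),(443,278)]: print("bk",onplane(s,uv,0))
for n,uv,z in [("bk",(445,250),.085),("tipbox",(347,302),.057),("rack",(193,300),.06)]: print(n,onplane(s,uv,z))
E
```

```text
round [ 0.536 -0.066  0.13 ] [np.float64(5.275262984063048), np.float64(5.275262984063245)]
flask [0.543 0.009 0.109] [np.float64(1.8602644412370182), np.float64(1.8602644412370817)]
sq [0.553 0.092 0.102] [np.float64(1.9860272555642855), np.float64(1.9860272555643979)]
pan [0.551 0.322 0.051] [np.float64(0.2003360268625904), np.float64(0.2003360268624126)]
jar [0.61  0.044 0.052]
ct [ 0.465 -0.108  0.016]
ct [0.5   0.156 0.016]
ct [0.705 0.115 0.016]
ct [ 0.662 -0.131  0.016]
st [ 0.381 -0.422  0.012]
st [ 0.427 -0.201  0.012]
st [ 0.65  -0.238  0.012]
st [ 0.6   -0.455  0.012]
bk [0.629 0.298 0.   ]
bk [0.72  0.282 0.   ]
bk [0.711 0.276 0.085]
tipbox [0.791 0.016 0.057]
rack [ 0.713 -0.308  0.06 ]
```

Rough positions are consistent with the text (heights 0.13, 0.11, 0.10 and 0.051). Next, wrist views over the tray.

```bash
cat >> h.py <<'E'
from scipy.spatial.transform import Rotation as Rn
def quat(psi):
    # tool x down, tool z (jaw dir) horizontal at angle psi from world x
    z=np.array([np.cos(psi),np.sin(psi),0]);x=np.array([0,0,-1.]);y=np.cross(z,x)
    return Rn.from_matrix(np.stack([x,y,z],1)).as_quat()
E
python3 - <<'E'
from h import *
from bench import env, kinematics, monitor, eyes, job
np.set_printoptions(precision=3,suppress=True)
w=dict(np.load("pics/a_wrist.npz"))
R=Rn.from_quat([-0.3903099,0.59013145,0.39002532,0.58930747]).as_matrix();print(R)
V=w["view"];c=-V[:3,:3].T@V[:3,3];print("cam",c,"in tool",R.T@(c-np.array([.20516331,.48299202,.23074037])),"fwd in tool",R.T@V[2,:3])
for psi in np.radians([-7.5,172.5,82.5,-97.5]):
    for p in [(.53,.01,.15),(.60,.04,.2),(.47,-.3,.2),(.55,.32,.2),(.53,-.06,.35)]:
        q=kinematics.ik(np.array(p),quat(psi)); print(round(np.degrees(psi),1),p,q)
E
```

```text
[[-0.001 -0.92   0.391]
 [-0.001  0.391  0.92 ]
 [-1.     0.    -0.001]]
cam [0.137 0.512 0.373] in tool [-0.142  0.074  0.   ] fwd in tool [ 0.956 -0.293  0.001]
-7.5 (0.53, 0.01, 0.15) [-0.202  0.401  1.596 -0.     1.144 -0.071]
-7.5 (0.6, 0.04, 0.2) [-0.128  0.505  1.3   -0.     1.337  0.003]
-7.5 (0.47, -0.3, 0.2) [-0.778  0.409  1.445 -0.     1.287 -0.647]
-7.5 (0.55, 0.32, 0.2) [ 0.343  0.585  1.173 -0.     1.384  0.474]
-7.5 (0.53, -0.06, 0.35) [-0.333  0.281  1.237 -0.     1.624 -0.202]
172.5 (0.53, 0.01, 0.15) None
172.5 (0.6, 0.04, 0.2) None
172.5 (0.47, -0.3, 0.2) [-0.778  0.409  1.445  0.     1.287  2.494]
172.5 (0.55, 0.32, 0.2) [ 0.343  0.585  1.173 -0.     1.384 -2.668]
172.5 (0.53, -0.06, 0.35) None
82.5 (0.53, 0.01, 0.15) [-0.202  0.401  1.596 -0.     1.144 -1.642]
82.5 (0.6, 0.04, 0.2) [-0.128  0.505  1.3   -0.     1.337 -1.568]
82.5 (0.47, -0.3, 0.2) [-0.778  0.409  1.445 -0.     1.287 -2.218]
82.5 (0.55, 0.32, 0.2) [ 0.343  0.585  1.173 -0.     1.384 -1.097]
82.5 (0.53, -0.06, 0.35) [-0.333  0.281  1.237 -0.     1.624 -1.772]
-97.5 (0.53, 0.01, 0.15) [-0.202  0.401  1.596 -0.     1.144  1.499]
-97.5 (0.6, 0.04, 0.2) [-0.128  0.505  1.3   -0.     1.337  1.574]
-97.5 (0.47, -0.3, 0.2) [-0.778  0.409  1.445 -0.     1.287  0.923]
-97.5 (0.55, 0.32, 0.2) [ 0.343  0.585  1.173 -0.     1.384  2.045]
-97.5 (0.53, -0.06, 0.35) [-0.333  0.281  1.237 -0.     1.624  1.369]
```

```bash
python3 - <<'E'
from h import *
from bench import env, kinematics, monitor, eyes, job
q=quat(np.radians(-7.5))
for i,p in enumerate([(.50,.26,.33),(.53,.10,.33),(.53,-.07,.33),(.48,-.22,.33)]):
    env.reach(np.array(p),q); env.hold(.2)
    f=eyes.grab_frame("wrist");cv2.imwrite(f"pics/b{i}.png",f["frame"][:,:,::-1]);np.savez(f"pics/b{i}.npz",**f)
print(monitor.sense()["clock"])
ims=[cv2.imread(f"pics/b{i}.png") for i in range(4)]
cv2.imwrite("pics/b_all.png",cv2.resize(np.vstack([np.hstack(ims[:2]),np.hstack(ims[2:])]),(800,600),interpolation=cv2.INTER_AREA))
E
```

```text
4.6583
```

View pics/b_all.png

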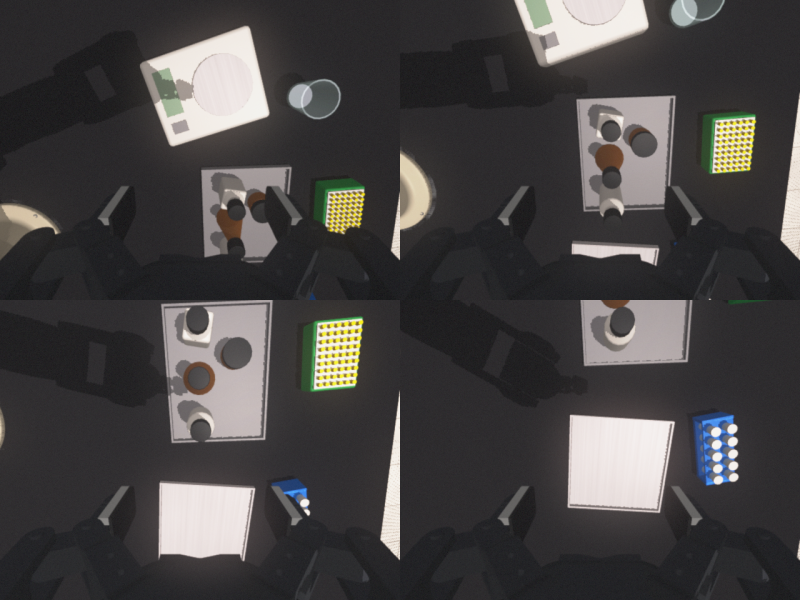

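The wrist views show the whole scene: b1 and b2 have all four containers on the chemical tray, b0 the pan, b3 the steel tray. I'll zoom in on the caps.

```bash
python3 - <<'E'
from h import *
def crop(i,x0,y0,w,h):
    im=cv2.imread(f"pics/b{i}.png")[y0:y0+h,x0:x0+w]; im=cv2.convertScaleAbs(im,alpha=1.8,beta=10)
    return cv2.resize(im,(400,600),interpolation=cv2.INTER_CUBIC)
cv2.imwrite("pics/c1.png",np.hstack([crop(1,280,150,160,240),crop(2,250,0,160,240)]))
E
```

```text
(no output)
```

View pics/c1.png

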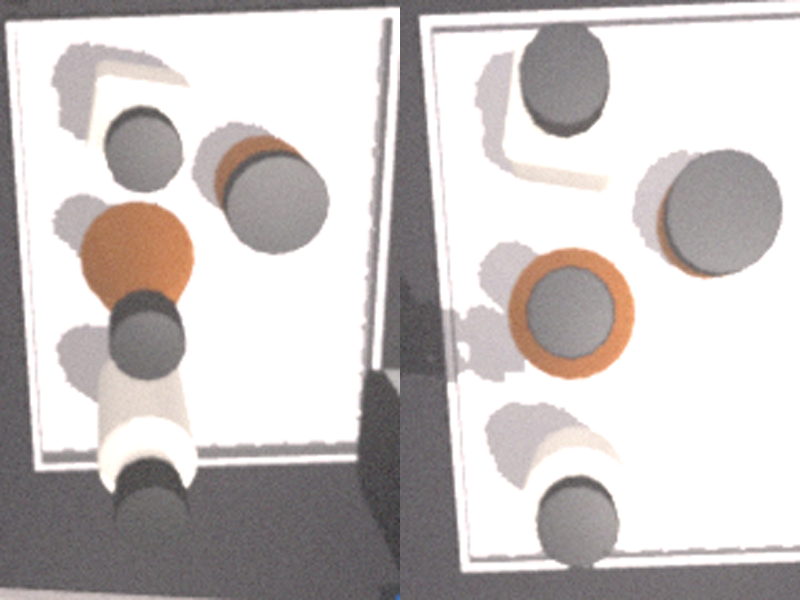

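```bash
cat >> h.py <<'E'
def topfit(img,uv,tol=9,rmax=40,save=None):
    g=cv2.cvtColor(img,cv2.COLOR_RGB2GRAY) if img.ndim==3 else img
    u,v=map(int,np.round(uv)); x0,y0=max(u-rmax,0),max(v-rmax,0); c=g[y0:v+rmax,x0:u+rmax]
    c=cv2.bilateralFilter(cv2.resize(c,None,fx=4,fy=4,interpolation=cv2.INTER_CUBIC),15,18,9)
    s=(int((uv[0]-x0+.5)*4),int((uv[1]-y0+.5)*4)); ref=int(np.median(c[s[1]-8:s[1]+9,s[0]-8:s[0]+9]))
    m=((np.abs(c.astype(int)-ref)<=tol)*255).astype(np.uint8)
    m=cv2.morphologyEx(m,cv2.MORPH_OPEN,cv2.getStructuringElement(cv2.MORPH_ELLIPSE,(15,15)))
    n,l,st,ce=cv2.connectedComponentsWithStats(m)
    m=(l==l[s[1],s[0]]).astype(np.uint8)*255
    ct=max(cv2.findContours(m,cv2.RETR_EXTERNAL,cv2.CHAIN_APPROX_NONE)[0],key=cv2.contourArea)
    e=cv2.fitEllipse(cv2.convexHull(ct))
    cen=((e[0][0]+.5)/4-.5+x0,(e[0][1]+.5)/4-.5+y0)
    o=cv2.cvtColor(cv2.convertScaleAbs(c,alpha=2),cv2.COLOR_GRAY2BGR);cv2.ellipse(o,e,(0,0,255),1)
    return np.array(cen),np.array(e[1])/4,ref,cv2.resize(o,(190,190))
E
python3 - <<'E'
from h import *
np.set_printoptions(precision=3,suppress=True)
F=[dict(np.load(f"pics/b{i}.npz")) for i in range(4)]
k=lambda x,y,x0,y0:(x/2.5+x0,y/2.5+y0)
seeds={"sq":[(1,k(145,145,280,150)),(2,k(565,65,250-160,0))],
"flask":[(1,k(147,340,280,150)),(2,k(570,312,90,0))],
"round":[(2,k(578,525,90,0)),(3,(355,36)),(1,k(152,520,280,150))],
"jar":[(1,k(278,202,280,150)),(2,k(725,208,90,0))]}
# b3 montage coords: tile x 400.. scale .625
seeds["round"][1]=(3,((621-400)/.625,(320-300)/.625))
tiles=[]
for n,l in seeds.items():
    obs=[]
    for i,uv in l:
        c,ax,ref,o=topfit(F[i]["frame"],uv); print(n,i,uv,c,ax,ref); cv2.putText(o,f"{n}{i}",(5,15),0,.5,(0,255,0)); tiles.append(o)
        obs.append((F[i],c))
    p,r=tri(obs[:2]); print("  ->",p,np.round(r,1), [onplane(f,c,p[2]) for f,c in obs])
while len(tiles)<12: tiles.append(tiles[0]*0)
cv2.imwrite("pics/c2.png",np.vstack([np.hstack(tiles[i:i+4]) for i in (0,4,8)]))
E
```

```text
sq 1 (338.0, 208.0) [338.345 211.424] [28.241 30.079] 78
sq 2 (316.0, 26.0) [315.574  28.744] [36.364 42.307] 70
  -> [0.548 0.09  0.113] [0.5 0.5] [array([0.549, 0.09 , 0.113]), array([0.548, 0.09 , 0.113])]
flask 1 (338.8, 286.0) [338.687 287.688] [26.853 30.903] 65
flask 2 (318.0, 124.8) [316.828 124.757] [47.675 51.468] 79
  -> [0.539 0.008 0.122] [0.6 0.6] [array([0.539, 0.008, 0.122]), array([0.538, 0.008, 0.122])]
round 2 (321.2, 210.0) [322.123 210.409] [30.094 32.464] 78
round 3 (353.6, 32.0) [348.458  17.321] [43.996 77.371] 70
round 1 (340.8, 358.0) [424.994 363.375] [ 54.    497.207] 53
  -> [ 0.529 -0.066  0.154] [4.7 4.7] [array([ 0.533, -0.067,  0.154]), array([ 0.524, -0.065,  0.154]), array([ 0.62 , -0.076,  0.154])]
jar 1 (391.2, 230.8) [390.88  231.813] [37.539 41.319] 83
jar 2 (380.0, 83.2) [379.272  84.023] [45.491 50.025] 82
  -> [0.611 0.042 0.054] [0.2 0.2] [array([0.612, 0.042, 0.054]), array([0.611, 0.042, 0.054])]
```

View pics/c2.png

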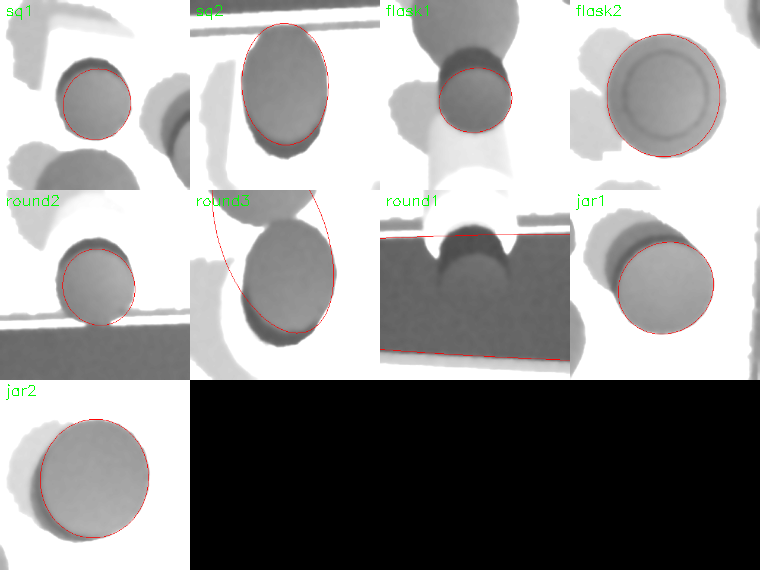

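The fits for square, jar, round2 and flask1 are good. In flask2 and round3 the mask ran into the amber, so I'll redo those on the blue channel. I'll also measure the tray corners and the pan.

```bash
python3 - <<'E'
from h import *
np.set_printoptions(precision=3,suppress=True)
F=[dict(np.load(f"pics/b{i}.npz")) for i in range(4)]
tiles=[]
def go(n,l,ch=2,tol=9,rmax=40):
    obs=[]
    for i,uv in l:
        c,ax,ref,o=topfit(F[i]["frame"][:,:,ch].copy(),uv,tol,rmax); print(n,i,uv,c,ax,ref); cv2.putText(o,f"{n}{i}",(5,15),0,.5,(0,0,255)); tiles.append(o);obs.append((F[i],c))
    p,r=tri(obs); print("  ->",p,np.round(r,1))
go("flask",[(1,(338.8,288)),(2,(316.8,124.8))])
go("round",[(2,(322,210)),(3,(353.6,34))])
go("pan",[(0,(355,135)),(1,(310,10))],1,14,70)
cv2.imwrite("pics/c3.png",np.hstack(tiles[:4])); cv2.imwrite("pics/c4.png",np.hstack(tiles[4:]))
# bright trays: mask and quads
from h import *
for n,i,mode in [("ct",1,0),("ct",2,0),("st",3,1)]:
    pass
def crop(i,x0,y0,w,h): 
    return cv2.convertScaleAbs(cv2.imread(f"pics/b{i}.png")[y0:y0+h,x0:x0+w],alpha=1.3)
cv2.imwrite("pics/c5.png",np.vstack([np.hstack(tiles[:4]),np.hstack([cv2.resize(crop(0,200,20,260,220),(380,322)),cv2.resize(crop(3,260,170,180,160),(380,322))])]))
E
```

```text
flask 1 (338.8, 288) [338.697 287.503] [27.07  31.161] 62
flask 2 (316.8, 124.8) [318.539 124.642] [32.534 35.245] 77
  -> [0.54  0.008 0.122] [0.2 0.2]
round 2 (322, 210) [321.255 210.388] [31.671 33.143] 77
round 3 (353.6, 34) [355.732  32.088] [38.027 42.601] 70
  -> [ 0.532 -0.072  0.133] [0.4 0.4]
pan 0 (355, 135) [348.824 135.663] [154.654 180.88 ] 225
pan 1 (310, 10) [286.5    35.704] [ 89.378 204.895] 224
  -> [ 0.531  0.308 -0.062] [22. 22.]
```

View pics/c5.png

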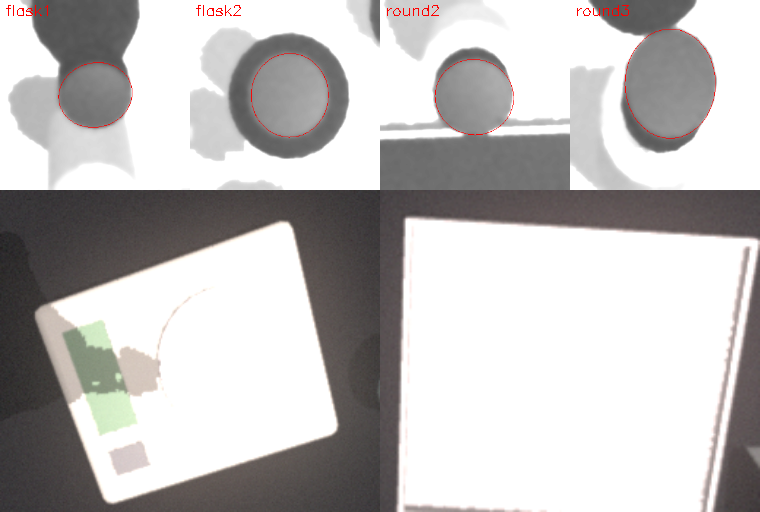

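View pics/c4.png

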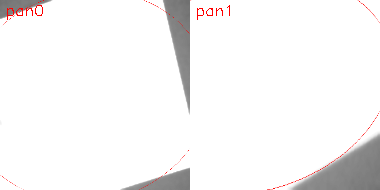

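Flask is 0.122 and round 0.133 high, both as expected. The row spacing of 80–82 mm also agrees. The pan and steel tray need a contrast stretch.

```bash
python3 - <<'E'
from h import *
np.set_printoptions(precision=3,suppress=True)
out=[]
def st(img,x0,y0,w,h,lo,hi):
    c=img[y0:y0+h,x0:x0+w].astype(float); c=np.clip((c-lo)/(hi-lo)*255,0,255).astype(np.uint8)
    return cv2.resize(c,(400,300),interpolation=cv2.INTER_CUBIC)
b0=cv2.imread("pics/b0.png");b1=cv2.imread("pics/b1.png");b3=cv2.imread("pics/b3.png");sd=cv2.imread("pics/a_side.png");sc=cv2.imread("pics/a_scene.png")
cv2.imwrite("pics/d1.png",np.vstack([np.hstack([st(b0,280,60,160,120,190,255),st(b1,200,0,200,150,190,255)]),np.hstack([st(sd,160,160,100,75,150,255),st(sc,390,185,80,60,150,255)])]))
E
```

```text
(no output)
```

View pics/d1.png

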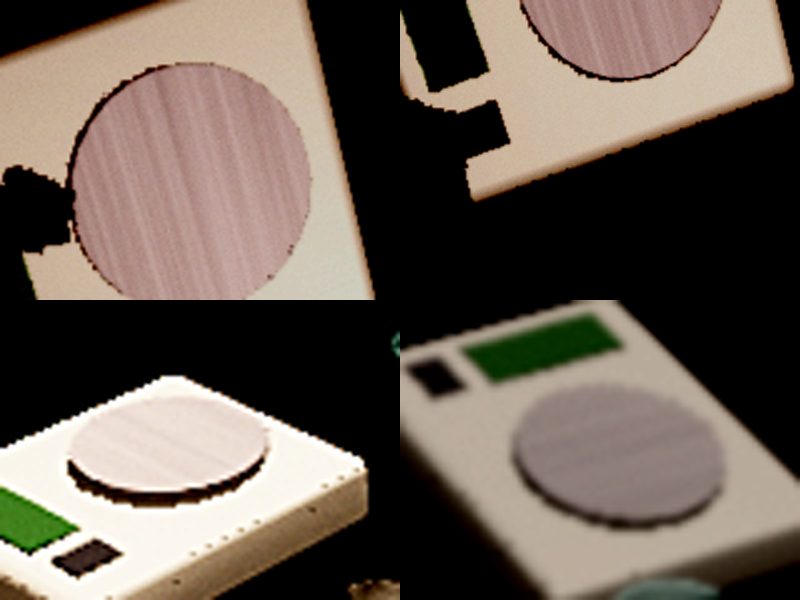

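```bash
python3 - <<'E'
from h import *
np.set_printoptions(precision=3,suppress=True)
T=[];obs=[]
for n,f,x0,y0,w,h,sd in [("b0","b0",280,50,160,140,(356,133)),("side","a_side",160,165,100,70,(202,197)),("scene","a_scene",395,190,80,60,(434,215))]:
    fr=dict(np.load(f"pics/{f}.npz"));im=fr["frame"][y0:y0+h,x0:x0+w]
    c=cv2.resize(im,None,fx=4,fy=4,interpolation=cv2.INTER_CUBIC);c=cv2.GaussianBlur(c,(0,0),4).astype(float)
    d=c[:,:,1]-c[:,:,2] # green-blue: pan <, box >
    lum=c.mean(2); s=(int((sd[0]-x0)*4),int((sd[1]-y0)*4)); 
    dp=np.median(d[s[1]-20:s[1]+20,s[0]-20:s[0]+20]); 
    hist=d[(lum>180)]; th,_=cv2.threshold(np.clip(hist*4+100,0,255).astype(np.uint8),0,255,cv2.THRESH_OTSU); th=(th-100)/4
    m=((d<th)&(lum>(150 if n!="scene" else 110))).astype(np.uint8)*255
    m=cv2.morphologyEx(m,cv2.MORPH_OPEN,np.ones((15,15)))
    _,l=cv2.connectedComponents(m);m=(l==l[s[1],s[0]]).astype(np.uint8)*255
    ct=max(cv2.findContours(m,0,1)[0],key=cv2.contourArea);e=cv2.fitEllipse(cv2.convexHull(ct))
    cen=((e[0][0]+.5)/4-.5+x0,(e[0][1]+.5)/4-.5+y0);obs.append((fr,cen));print(n,cen,np.array(e[1])/4,e[2],dp,th)
    o=cv2.resize(im[:,:,::-1],None,fx=4,fy=4).copy();cv2.ellipse(o,e,(0,0,255),1);T.append(cv2.resize(o,(266,230)))
cv2.imwrite("pics/d2.png",np.hstack(T))
print(tri(obs),tri(obs[1:]),tri(obs[:2]));print([onplane(f,c,.055) for f,c in obs])
# side tray bright quad in b3
fr=dict(np.load("pics/b3.npz"))
g=cv2.cvtColor(fr["frame"],cv2.COLOR_RGB2GRAY);m=(g>150).astype(np.uint8)*255
m=cv2.morphologyEx(m,cv2.MORPH_OPEN,np.ones((7,7)))
_,l=cv2.connectedComponents(m);m=(l==l[260,350]).astype(np.uint8)
ct=max(cv2.findContours(m,0,2)[0],key=cv2.contourArea)
q=cv2.approxPolyDP(cv2.convexHull(ct),8,True)[:,0];print(q.tolist())
P=np.array([onplane(fr,p,.012) for p in q]);print(P,P.mean(0),[np.linalg.norm(P[i]-P[i-1]) for i in range(len(P))])
E
```

```text
b0 (355.89532470703125, 134.96722412109375) [95.027 99.188] 16.272815704345703 2.0 4.0
side (199.04671478271484, 209.5087432861328) [ 59.351 104.412] 83.36617279052734 4.0 20.0
scene (433.43957901000977, 215.54880714416504) [26.183 42.051] 99.33834838867188 2.0 4.0
(array([0.542, 0.322, 0.032]), [np.float64(9.624792963949117), np.float64(11.726931024006884), np.float64(11.739355974976437)]) (array([0.535, 0.325, 0.029]), [np.float64(9.993301570346217), np.float64(9.993301570346304)]) (array([0.547, 0.323, 0.018]), [np.float64(6.4024837464244175), np.float64(6.402483746424514)])
[array([0.55 , 0.321, 0.055]), array([0.512, 0.267, 0.055]), array([0.553, 0.319, 0.055])]
[[272, 184], [431, 194], [411, 333], [269, 326]]
[[ 0.42  -0.207  0.012]
 [ 0.625 -0.246  0.012]
 [ 0.588 -0.452  0.012]
 [ 0.381 -0.413  0.012]] [ 0.504 -0.329  0.012] [np.float64(0.20997640573738316), np.float64(0.20870095057098337), np.float64(0.20861000454709158), np.float64(0.21070853811382328)]
```

View pics/d2.png

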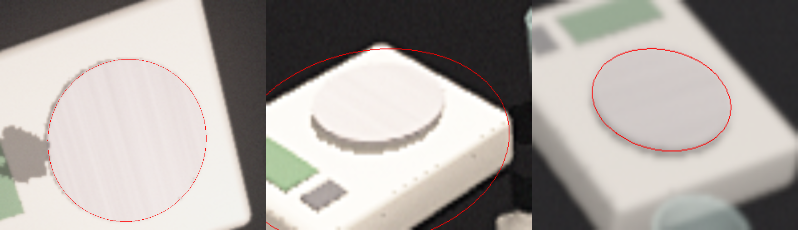

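The b0 and scene ellipses fit the pan; the side mask caught the whole box, so I read that one from the stretched crop: centre (202,195.3). Now triangulating the pan and steel tray.

```bash
python3 - <<'E'
from h import *
np.set_printoptions(precision=4,suppress=True)
L=lambda n:dict(np.load(f"pics/{n}.npz"))
b0,b3,b1,b2,s,d=L("b0"),L("b3"),L("b1"),L("b2"),L("a_scene"),L("a_side")
a,b,c=(b0,(355.9,134.97)),(s,(433.44,215.55)),(d,(202,195.3))
print("pan",tri([a,b]),tri([a,c]),tri([a,b,c]))
# steel tray inner corners in scene (outer-rim corners approximate)
for c in [(b0,),]: pass
P=[(.42,-.207),(.625,-.246),(.588,-.452),(.381,-.413)]
for p in P: print(proj(s,(*p,.012)),proj(d,(*p,.012)))
im=cv2.imread("pics/a_scene.png")[215:300,115:240];im2=cv2.imread("pics/a_side.png")[320:480,290:530]
cv2.imwrite("pics/e1.png",np.hstack([cv2.resize(im,(400,300),interpolation=2),cv2.resize(im2,(400,300))]))
E
```

```text
pan (array([0.5498, 0.321 , 0.052 ]), [np.float64(0.2941317228344797), np.float64(0.294131722834447)]) (array([0.5501, 0.3212, 0.0528]), [np.float64(0.25479629165938816), np.float64(0.25479629165932227)]) (array([0.5501, 0.321 , 0.0526]), [np.float64(0.401693658871126), np.float64(0.4805771037459745), np.float64(0.3487390665927984)])
[224.5583 224.658 ] [307.0537 376.8295]
[219.067  282.0991] [415.3676 331.6218]
[128.348  285.2147] [510.379  422.8708]
[143.4191 226.4441] [389.0388 491.7781]
```

View pics/e1.png

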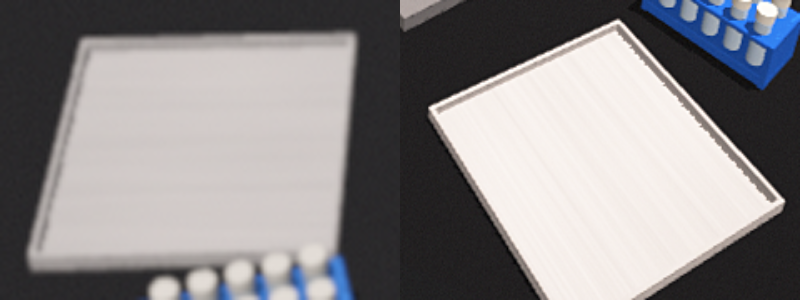

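The pan comes out at (0.550, 0.321, 0.053), with rays agreeing to 0.5 mm and a text height of 0.055. Next I'll finalise the steel tray and move the round bottle.

```bash
cat >> h.py <<'E'
PSI=np.radians(-6.)
OBJ={"round":(.5325,-.072,.098),"flask":(.540,.008,.088),"sq":(.5485,.090,.078)}  # xy, TCP z
E
python3 - <<'E'
from h import *
np.set_printoptions(precision=4,suppress=True)
L=lambda n:dict(np.load(f"pics/{n}.npz"))
b3,d,s=L("b3"),L("a_side"),L("a_scene")
A=tri([(b3,(271.4,183.4)),(d,(308,377.6)),(s,(226,225.2))]);B=tri([(b3,(438.6,193.9)),(d,(420.2,331.7))]);print(A,B)
a,b=A[0][:2],B[0][:2];u=(b-a)/np.linalg.norm(b-a);n=np.array([u[1],-u[0]]);C=(a+b)/2+.11*n
print(np.linalg.norm(b-a),C,np.degrees(np.arctan2(u[1],u[0])))
for k,y in [("round",-65),("flask",0),("sq",65)]:
    p=C-.015*u-y/1000*n; print(k,p,np.hypot(*p))
E
```

```text
(array([ 0.4206, -0.2056,  0.0097]), [np.float64(1.2011297387976063), np.float64(2.037000381115337), np.float64(2.131436762744044)]) (array([ 0.6364, -0.2484,  0.007 ]), [np.float64(0.5060512533632435), np.float64(0.506051253363442)])
0.21999677091262973 [ 0.5071 -0.3349] -11.222786525927962
round [ 0.4797 -0.3957] 0.6218905413606303
flask [ 0.4924 -0.332 ] 0.5938433096841221
sq [ 0.505  -0.2682] 0.5718408060635114
```

```bash
cat >> h.py <<'E'
SLOT={"round":(.4797,-.3957),"flask":(.4924,-.332),"sq":(.505,-.2682)}
def rep(env,monitor,t):
    s=monitor.sense();print(t,"clk %.1f"%s["clock"],"pos",s["position"].round(4),"F",s["contact_force"].round(1),"gap %.3f"%s["finger_gap"])
def pick(env,monitor,xy,z,psi=PSI,lift=.13,effort=40,zin=None):
    q=quat(psi); env.reach(np.array([*xy,z+(zin or lift)]),q)
    g=env.movel(np.array([*xy,z]),velocity=.2,guard=15)
    if g: rep(env,monitor,"GUARD in pick"); raise SystemExit
    env.close_gripper(effort); rep(env,monitor,"gripped")
    env.movel(np.array([*xy,z+lift]),velocity=.2); rep(env,monitor,"lifted")
def place(env,monitor,xy,z,psi=PSI,lift=.13):
    q=quat(psi); env.reach(np.array([*xy,z+lift]),q)
    env.movel(np.array([*xy,z+.012]),velocity=.2); env.hold(.2)
    g=env.movel(np.array([*xy,z]),velocity=.03,guard=6); rep(env,monitor,f"down guard={g}")
    env.release(); env.hold(.2)
    env.movel(np.array([*xy,z+lift]),velocity=.25); rep(env,monitor,"released")
E
python3 - <<'E'
from h import *
from bench import env, kinematics, monitor, eyes, job
x,y,z=OBJ["round"]
pick(env,monitor,(x,y),z)
place(env,monitor,SLOT["round"],z)
for n in ["scene","wrist"]:
    f=eyes.grab_frame(n); cv2.imwrite(f"pics/f_{n}.png",f["frame"][:,:,::-1]); np.savez(f"pics/f_{n}.npz",**f)
cv2.imwrite("pics/f.png",np.hstack([cv2.resize(cv2.imread(f"pics/f_{n}.png"),(400,300),interpolation=3) for n in("scene","wrist")]))
E
```

```text
gripped clk 6.8 pos [ 0.5326 -0.0721  0.0986] F [-2.1 -0.1  6.7] gap 0.386
lifted clk 7.6 pos [ 0.532  -0.0718  0.2265] F [ 0.2  0.7 -2.3] gap 0.387
down guard=True clk 10.2 pos [ 0.4796 -0.3958  0.0986] F [-1.4  0.4  4.1] gap 0.385
released clk 11.6 pos [ 0.4794 -0.3953  0.2263] F [-0.3  0.3 -1.8] gap 0.998
```

View pics/f.png

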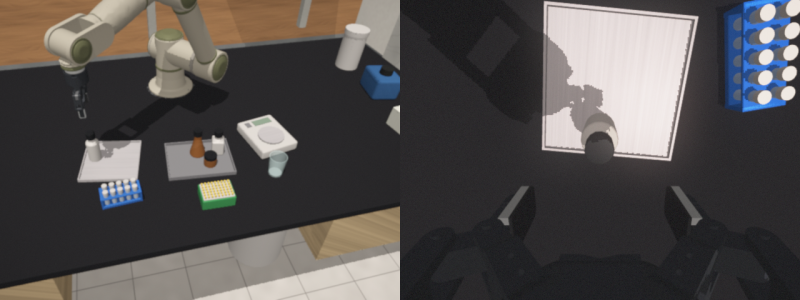

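The round bottle stands upright on the steel tray, at (94,148) in the scene half. Flask and square next.

```bash
python3 - <<'E'
from h import *
from bench import env, kinematics, monitor, eyes, job
for n in ["flask","sq"]:
    x,y,z=OBJ[n]
    pick(env,monitor,(x,y),z); place(env,monitor,SLOT[n],z)
env.reach(np.array([.53,.0,.30]),quat(PSI)); env.hold(.2)
for n in ["scene","wrist"]:
    f=eyes.grab_frame(n); cv2.imwrite(f"pics/g_{n}.png",f["frame"][:,:,::-1]); np.savez(f"pics/g_{n}.npz",**f)
rep(env,monitor,"")
cv2.imwrite("pics/g.png",np.hstack([cv2.resize(cv2.imread(f"pics/g_{n}.png"),(400,300),interpolation=3) for n in("scene","wrist")]))
E
```

```text
gripped clk 14.5 pos [0.54   0.008  0.0885] F [-2.5  0.3  5.7] gap 0.386
lifted clk 15.3 pos [0.5395 0.0081 0.2166] F [ 0.3 -1.5 -2.3] gap 0.382
down guard=True clk 18.0 pos [ 0.4922 -0.332   0.0885] F [-1.2  0.6  4.7] gap 0.380
released clk 19.4 pos [ 0.492  -0.3316  0.2164] F [ 0.3 -0.6 -0.8] gap 0.998
gripped clk 22.3 pos [0.5485 0.0901 0.0785] F [-1.8 -0.1  6.1] gap 0.382
lifted clk 23.1 pos [0.5479 0.09   0.2065] F [ 0.4 -0.1 -2.4] gap 0.384
down guard=True clk 25.8 pos [ 0.5049 -0.2682  0.0785] F [-1.1 -0.1  5.5] gap 0.380
released clk 27.2 pos [ 0.5045 -0.2678  0.2065] F [-0.8 -0.  -0.4] gap 1.001
 clk 28.6 pos [ 0.53   -0.0006  0.2997] F [-0.1  0.6 -0. ] gap 0.997
```

View pics/g.png

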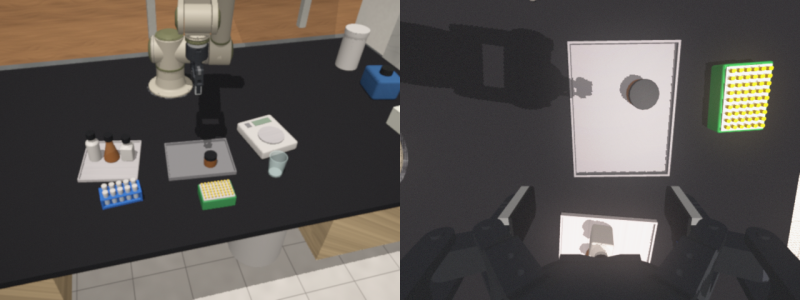

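All three stand upright on the steel tray and only the jar is left on the chemical tray, at (643,93) in the composite. Next, the jar goes to the pan.

```bash
python3 - <<'E'
from h import *
from bench import env, kinematics, monitor, eyes, job
ps=np.radians(84.)
pick(env,monitor,(.6115,.042),.017,psi=ps,lift=.15,effort=40)
q=quat(ps); P=(.550,.321)
env.reach(np.array([*P,.19]),q)
env.movel(np.array([*P,.082]),velocity=.2);env.hold(.2)
g=env.movel(np.array([*P,.065]),velocity=.03,guard=6);rep(env,monitor,f"pan guard={g}")
env.release();env.hold(.2)
env.movel(np.array([*P,.20]),velocity=.25)
env.reach(np.array([.50,.27,.30]),quat(PSI)); env.hold(.2)
for n in ["scene","side","wrist"]:
    f=eyes.grab_frame(n); cv2.imwrite(f"pics/i_{n}.png",f["frame"][:,:,::-1]); np.savez(f"pics/i_{n}.npz",**f)
rep(env,monitor,"")
cv2.imwrite("pics/i.png",np.hstack([cv2.resize(cv2.imread(f"pics/i_{n}.png"),(400,300),interpolation=3) for n in("side","wrist")]))
E
```

```text
gripped clk 31.3 pos [0.612  0.042  0.0181] F [-1.7 -0.   5.7] gap 0.598
lifted clk 32.2 pos [0.6109 0.0421 0.1655] F [-0.   0.2 -1.7] gap 0.587
pan guard=True clk 34.6 pos [0.5499 0.321  0.0692] F [-0.1 -0.5  4.2] gap 0.593
 clk 37.6 pos [0.5    0.27   0.2999] F [ 0.1 -0.1  0.3] gap 1.003
```

View pics/i.png

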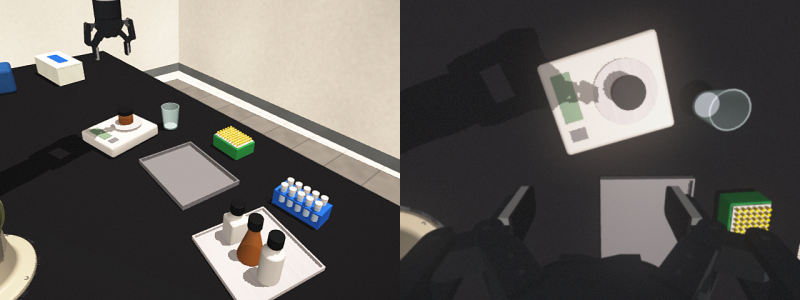

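The jar stands on the pan, with its lid at (628,92) in the composite. I'll check how well it is centred, and where the three caps are on the steel tray before regrasping.

```bash
python3 - <<'E'
from h import *
from bench import env, kinematics, monitor, eyes, job
np.set_printoptions(precision=4,suppress=True)
f=dict(np.load("pics/i_wrist.npz"))
uv=((628-400)*1.6,92*1.6)
c,ax,ref,o=topfit(f["frame"][:,:,2].copy(),uv,9,40);print(c,ax,onplane(f,c,.105),proj(f,(.55,.321,.105)))
env.reach(np.array([.48,-.25,.33]),quat(PSI)); env.hold(.2)
g=eyes.grab_frame("wrist");cv2.imwrite("pics/j.png",g["frame"][:,:,::-1]);np.savez("pics/j.npz",**g)
T=[o]
for n,h in [("round",.134),("flask",.124),("sq",.114)]:
    uv=proj(g,(*SLOT[n],h)); c,ax,ref,o=topfit(g["frame"][:,:,2].copy(),uv,9,40); T.append(o); print(n,uv,c,ax,onplane(g,c,h),SLOT[n])
cv2.imwrite("pics/j2.png",np.hstack(T))
E
```

```text
[366.1912 147.9323] [52.1499 56.3714] [0.5495 0.3217 0.105 ] [366.7583 148.6747]
round [332.1605 337.6135] [328.1716 346.5024] [ 66.7244 136.6421] [ 0.4743 -0.4065  0.134 ] (0.4797, -0.3957)
flask [338.1217 279.5515] [337.3534 278.5986] [27.9933 31.1535] [ 0.4917 -0.3308  0.124 ] (0.4924, -0.332)
sq [344.2799 218.4793] [343.9074 218.0521] [28.4683 30.5178] [ 0.5047 -0.2677  0.114 ] (0.505, -0.2682)
```

View pics/j2.png

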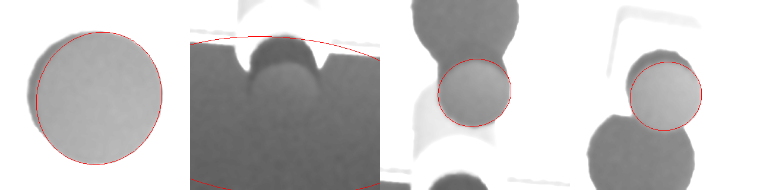

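The jar is within 1 mm of the pan centre, and the flask and square are within 1 mm of their slots. The round fit leaked into the dark bench, but by eye the cap sits at the predicted pixel. Returning the square, flask and round now.

```bash
python3 - <<'E'
from h import *
from bench import env, kinematics, monitor, eyes, job
for n in ["sq","flask","round"]:
    x,y,z=OBJ[n]
    pick(env,monitor,SLOT[n],z); place(env,monitor,(x,y),z)
for i,p in enumerate([(.53,.10,.33),(.53,-.07,.33),(.48,-.22,.33)]):
    env.reach(np.array(p),quat(np.radians(-7.5)));env.hold(.2)
    f=eyes.grab_frame("wrist");cv2.imwrite(f"pics/k{i}.png",f["frame"][:,:,::-1]);np.savez(f"pics/k{i}.npz",**f)
env.reach(np.array([.30,.35,.33]),quat(0.)); env.hold(.3)
for n in ["scene","side"]:
    f=eyes.grab_frame(n);cv2.imwrite(f"pics/k_{n}.png",f["frame"][:,:,::-1])
rep(env,monitor,"end")
cv2.imwrite("pics/k.png",cv2.resize(np.vstack([np.hstack([cv2.imread(f"pics/k{i}.png") for i in (0,1)]),np.hstack([cv2.imread(f"pics/k_{i}.png") for i in ("scene","side")])]),(800,600),interpolation=3))
E
```

```text
gripped clk 41.7 pos [ 0.505  -0.2683  0.0785] F [-2.3  0.9  6.3] gap 0.389
lifted clk 42.5 pos [ 0.5045 -0.2678  0.2064] F [-0.1  0.5 -2.1] gap 0.383
down guard=True clk 45.2 pos [0.5483 0.0901 0.0785] F [-0.7 -0.4  5.3] gap 0.386
released clk 46.6 pos [0.5479 0.09   0.2065] F [-0.6  0.7 -1.4] gap 1.005
gripped clk 49.5 pos [ 0.4923 -0.3322  0.0885] F [-2.2  0.4  4.9] gap 0.384
lifted clk 50.3 pos [ 0.492  -0.3316  0.2164] F [ 0.1  0.1 -0.9] gap 0.383
down guard=True clk 52.9 pos [0.5398 0.008  0.0885] F [-0.9 -0.4  5. ] gap 0.379
released clk 54.4 pos [0.5394 0.0081 0.2166] F [-1.3  0.4 -1.2] gap 1.000
gripped clk 57.2 pos [ 0.4797 -0.396   0.0986] F [-2.3  0.3  5. ] gap 0.379
lifted clk 58.0 pos [ 0.4794 -0.3952  0.2262] F [-0.4 -0.3 -2.5] gap 0.382
down guard=True clk 60.6 pos [ 0.5324 -0.072   0.0986] F [-0.1 -0.2  5.5] gap 0.383
released clk 62.0 pos [ 0.5319 -0.0718  0.2265] F [-0.2 -0.2 -0.3] gap 1.002
end clk 67.5 pos [0.3001 0.3499 0.33  ] F [-0.3 -0.1 -0.2] gap 1.001
```

View pics/k.png

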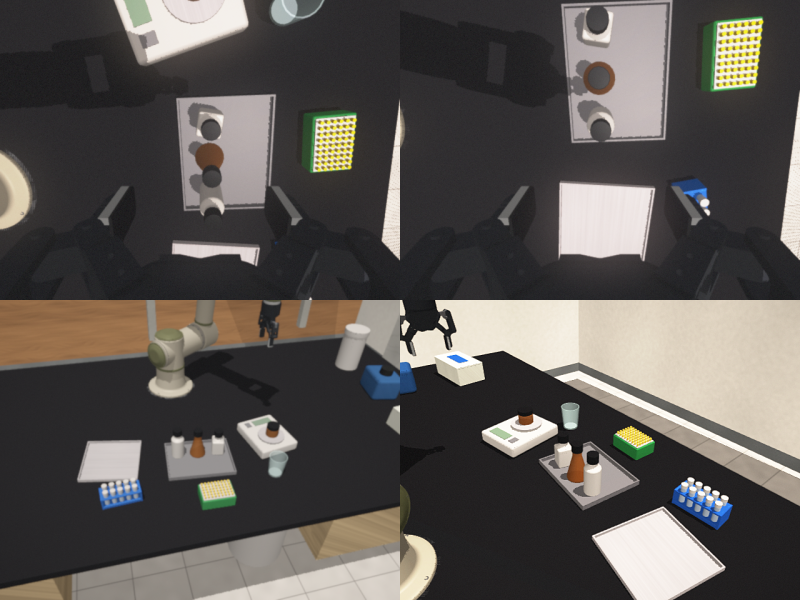

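```bash
python3 - <<'E'
from h import *
np.set_printoptions(precision=4,suppress=True)
B=[dict(np.load(f"pics/b{i}.npz")) for i in range(4)];K=[None]+[dict(np.load(f"pics/k{i}.npz")) for i in range(3)]
for n,i,uv,h in [("sq",1,(338.3,211.4),.114),("flask",1,(338.7,287.5),.124),("flask",2,(318.5,124.6),.124),("round",2,(321.3,210.4),.134),("round",3,(355.7,32.1),.134)]:
    r=[]
    for f in(B[i],K[i]): 
        c,ax,_,_=topfit(f["frame"][:,:,2].copy(),uv);r.append((onplane(f,c,h)[:2],ax))
    print(n,i,r[0],r[1],"diff mm",(r[1][0]-r[0][0])*1000)
E
```

```text
sq 1 (array([0.548 , 0.0901]), array([29.113 , 31.3262])) (array([0.5479, 0.0903]), array([29.0883, 31.5145])) diff mm [-0.1642  0.22  ]
flask 1 (array([0.5395, 0.0091]), array([27.0701, 31.1606])) (array([0.5387, 0.0092]), array([27.4995, 29.8996])) diff mm [-0.7434  0.1225]
flask 2 (array([0.54  , 0.0079]), array([32.4683, 34.988 ])) (array([0.5401, 0.0082]), array([32.5013, 34.9328])) diff mm [0.1108 0.319 ]
round 2 (array([ 0.5322, -0.0718]), array([31.6706, 33.1432])) (array([ 0.5328, -0.072 ]), array([30.4098, 33.5312])) diff mm [ 0.5968 -0.2025]
round 3 (array([ 0.5313, -0.0719]), array([38.1203, 42.4534])) (array([ 0.5316, -0.0717]), array([37.8856, 42.7556])) diff mm [0.2029 0.2765]
```

All three are back upright within 1 mm of their start, the jar is still on the pan and the bystanders look unmoved. Handing in.

```bash
python3 -c "
from bench import job
print(job.hand_in())"
```

```text
the job is handed in; nothing more can be done
None
```

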